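# Click the weekday wheel on to market day

## Robot

A 7-joint arm with a two-finger parallel gripper is mounted at the origin on the work surface. World frame = base frame: x ahead of the robot, y to its left, z up, the work surface at z = 0. Lengths are in m, angles in rad, forces in N, time in s.
With the tool pointing down it reaches from about 0.425 to 0.925 m from the base axis. Payload 6.8 kg.
Tool frame: the origin (TCP) lies at the very end of the fingers, on their centre line; the grasp point (between the pads) lies r.grasp_offset behind it (r.grasp_offset is the distance from the TCP to the grasp point, in m); z points along the fingers, y is the direction in which the jaws open and shut (so a half turn about z gives the same grasp; the last joint's range is limited). The gripper opens to 85 mm and grips with 20 to 120 N. Pads are 22 mm wide; open, the fingers measure 114 mm over their backs; the gripper's body (76 mm by 85 mm) begins 54 mm behind the grasp point. The pads swing forward as they close: fully open they stand 13 mm farther back than shut.
Start: joints at [1.214, 0.477, 0.022, 1.555, -0.011, 1.109, -0.083], TCP at [0.166, -0.654, 0.231] pointing down, gripper open.
Joint ranges: [-2.96, 2.96], [-0.34, 2.1], [-1.41, 1.46], [0.24, 2.44], [-1.37, 4.51], [0.17, 1.92], [-2.96, 2.96]. Speed limits (rad/s): [2.39, 2.39, 3.14, 3.14, 3.14, 3.14, 3.14].

## Interface

Orientations are given as a rotation vector (axis times angle).
In Python, from bench import r gives the robot as it stands.
- The arm moves only by the shell command python3 -m jog 'ROWS' [FORCE]. ROWS is JSON, one flat list of numbers, 7 for each row, row after row: the turn, a rotation vector about the tool's x, y, z normalised to -1 to 1, where 1 is 180 degrees, then the shift along the tool's x, y, z normalised to -1 to 1, where 1 is 200 mm, then the opening, from 0 (shut) to 1 (fully open). In form: [wx, wy, wz, x, y, z, hand, wx, wy, wz, x, y, z, hand, ...]. A call has 1 to 12 rows; each row is the pose to reach, as a shift and turn from the pose measured when the call began, along the tool's axes at that moment, turning the shorter way round; what a row does not reach only later rows make up. A row lasts 1/10 s, in which the tool goes at most 50 mm and 8.59 degrees, less where a joint would pass 70% of its speed; a pose out of reach is approached as far as the arm can. A call with a number of a shift or a turn outside -1 to 1 is refused whole. A call with a gripper value outside its range is refused whole. The fingers move at their own pace and stop on an object; FORCE is the grip in N (left out, the last holds). Time passes only in rows, so rows that repeat a pose let the fingers close. It gives the time, the measured TCP pose, the force and the opening at its end, in the units of the state.
- r.get_obs(): the state, without advancing time (a new reading comes with each control period).
- r.grab_frame(name): name is "side" or "top" or "wrist"; returns the picture (420x560x3 uint8, red, green, blue); there is no depth.
- r.calibration(name): a dict with "K" (3x3 intrinsics, pixels), "origin" and "rotation" of the camera in the world; the wrist camera has in their place "T_tool_cam" (4x4, takes a point from camera to tool coordinates, whose origin is the TCP and whose axes are the flange's). Camera axes: x right, y up, looking along -z (the intrinsics and any distortion apply to the point x, -y, -z); pixel columns grow to the right and rows downward; lengths in m; the calibration is good to about 2 mm. A picture is of the moment at which its call begins: read the wrist's pose just before it. calibration takes no time and is no camera call.
- r.hand_in(): hands the job in, once; it reports no verdict.
The state is a dict: "clock": time; "joints": joint angles; "qvel": joint speeds; "tau": joint torques, N m; "tcp_pos": TCP position; "orientation": TCP orientation; "contact_force": force on the tool from outside, world axes, zero at the start; "moment": the same for the moment, N m; "grip_width": finger opening in m.
Only numpy, scipy, OpenCV 4.12 (cv2) and the standard library are available. Lean on these libraries where they do the work, as an engineer would, in place of code of your own. Each camera call takes 0.05 s, during which the arm holds its last target.

## Task

The weekday wheel on the kitchen counter is three days behind: flick its tabs with a fingertip, clockwise as seen from above, exactly three clicks, so that the tab that carries the raised dome ends clicked in at the fixed pointer. Go one click at a time, letting the wheel come to rest in each click, and never past the pointer. Push the tabs gently, do not lift or shift the stand, leave the other kitchen things alone, and finish clear of the wheel.

Things in the scene. Friction and masses are not known exactly. Their poses are not given: they have to be found in the camera images.
- day_stand: Loose heavy (2.7 to 3.9 kg) stand of the weekday wheel. Origin: centre of its underside, on the wheel's vertical axis; +x points horizontally to the fixed pointer, z up. Dark steel base plate 190 mm across, 12 mm thick, with a tongue under the pointer out to 125 mm from the axis; on it a wooden drum 90 mm across, up to 45 mm high, carries the wheel.
- day_wheel (a joint): Turn of the wheel on the stand, rad, growing CLOCKWISE seen from above; 0 = dome tab at the pointer. Clicks (spring detent) every 0.8976 rad, always with a tab at the pointer. Pushed over half a click it snaps to the next, unless a finger blocks the following tab; damped, no coasting. 1 to 3 N at a tab's end turns it. Starts three clicks before 0, at -2.693.
- pointer_tip (a point): Tip of the fixed pointer's wedge, 94 mm from the wheel's axis, 58 mm above the counter. The pointer is a dark steel post on the stand, 26 mm wide, up to 58 mm high, 94 to 124 mm from the axis.
- dome (a point): Top of the round dome (20 mm across, 10 mm high) on the wheel's one marked tab, 64 mm from the axis, 72 mm above the counter; it turns with the wheel.
- wheel_top (a point): Centre of the aluminium wheel's top, 62 mm above the counter, on its axis. The wheel is a flat star 16 mm thick (46 to 62 mm above the counter): hub 84 mm across with a small 5 mm high cap, seven evenly spaced straight radial tabs, each 12 mm wide with a round end 80 mm from the axis. At 76 mm from the axis neighbouring tabs leave about 54 mm between them.
- spice_tin: Red plastic spice tin with twist cap, 60 mm across, 85 mm high, standing about 175 mm beside the stand's centre (on its +y side). Origin: centre of underside. Leave alone.
- sauce_dish: Small white ceramic sauce dish, 90 mm across, 28 mm high, about 175 mm beside the stand's centre (on its -y side). Origin: centre of underside. Leave alone.
- soup_bowl: White ceramic soup bowl, 150 mm across, 60 mm high, on the right. Origin: centre of underside. Leave alone.
- colander: Green plastic colander, 220 mm across, 95 mm high, far left. Origin: centre of underside. Leave alone.
- pot_lid: Dented aluminium pot lid with a black knob, 200 mm across, 48 mm high, near the robot on the right. Origin: centre of underside. Leave alone.
- ladle: Long steel ladle lying flat beyond the wheel, 365 mm long, bowl 88 mm across and 32 mm high at its +x end. Origin: under the middle of its length. Leave alone.
There are look-alikes about, which are no part of the job. What is shaped like the day_stand but blue or orange is not meant.

How it is judged:
By the outcome, as a careful person would: the job done as asked, in the order asked, and still so for the second after the job is handed in, with the robot touching nothing.
It also fails if it takes over 48 s, if anything falls off the work surface, if the arm or the gripper's body presses on something with over 40 N, if the wrist force passes 120 N, or if a joint passes its speed limit or range.

## Working session

There is one attempt and no reset: what is moved stays moved. The work goes in short steps, Python scripts to look and compute and a shell command to move; the robot and the scene stay as the last step left them, time stands still between calls to the robot, and variables do not carry over. Pictures are saved under pics/ and viewed, and the job is handed in when it is done.

```bash
mkdir -p pics; ls; python3 - <<'E'
from bench import r
import cv2
o=r.get_obs();print({k:(v if not hasattr(v,'tolist') else [round(x,3) for x in v.tolist()]) for k,v in o.items()})
for n in("side","top"):
    c=r.calibration(n);print(n,c)
    cv2.imwrite(f"pics/{n}0.png",r.grab_frame(n)[:,:,::-1])
print(r.calibration("wrist"), r.grasp_offset)
E
```

```text
pics
{'clock': 0.0, 'joints': [1.214, 0.478, 0.022, 1.556, -0.012, 1.109, -0.083], 'qvel': [0.0, 0.001, -0.0, 0.0, 0.0, 0.0, -0.0], 'tau': [0.0, -59.644, 1.608, -28.119, 0.012, 0.009, 0.0], 'tcp_pos': [0.166, -0.654, 0.23], 'orientation': [-3.116, -0.39, 0.001], 'contact_force': [0.151, 0.443, -0.142], 'moment': [0.019, -0.028, -0.009], 'grip_width': 0.08519231211662938}
side {'K': array([[510.5222689 ,   0.        , 277.98927744],
       [  0.        , 510.5222689 , 220.83280082],
       [  0.        ,   0.        ,   1.        ]]), 'origin': array([-0.3958323 ,  1.17396174,  1.04217182]), 'rotation': array([ 0.42472362, -1.20492875, -2.24315332])}
top {'K': array([[409.85626515,   0.        , 274.88025817],
       [  0.        , 409.85626515, 200.32319271],
       [  0.        ,   0.        ,   1.        ]]), 'origin': array([ 0.34839868, -0.00439261,  1.38336743]), 'rotation': array([ 0.09626527, -0.10977104, -1.58865526])}
{'K': array([[359.20475264,   0.        , 279.40964752],
       [  0.        , 359.20475264, 206.31496287],
       [  0.        ,   0.        ,   1.        ]]), 'T_tool_cam': array([[ 8.10232950e-04,  9.50521266e-01,  3.10658441e-01,
         7.75065994e-02],
       [ 9.99999667e-01, -7.39038427e-04, -3.46879159e-04,
         5.51825151e-04],
       [-1.00127491e-04,  3.10658619e-01, -9.50521548e-01,
        -1.42039236e-01],
       [ 0.00000000e+00,  0.00000000e+00,  0.00000000e+00,
         1.00000000e+00]])} 0.0187
```

View pics/top0.png

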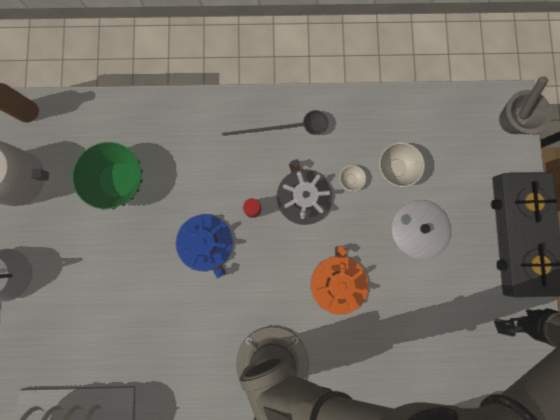

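View pics/side0.png

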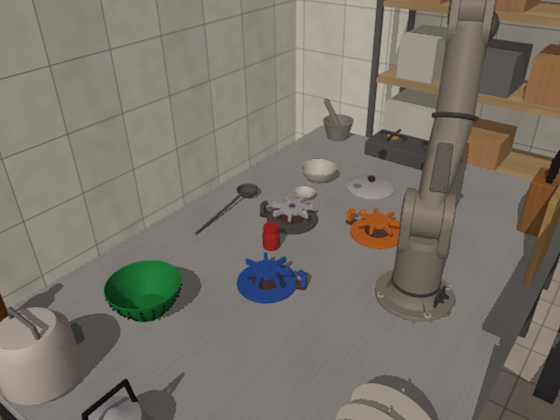

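The top view shows the grey stand with its wheel at about (305,195) and the pointer post at about (296,168). The blue and orange stands are the look-alikes. Next I'll measure.

```bash
cat > h.py <<'E'
import numpy as np,cv2
from bench import r
from scipy.spatial.transform import Rotation as R
def cam(n,obs=None):
    c=r.calibration(n);K=c["K"]
    if n=="wrist":
        o=obs or r.get_obs();Rt=R.from_rotvec(o["orientation"]).as_matrix();T=c["T_tool_cam"]
        return K,Rt@T[:3,3]+o["tcp_pos"],Rt@T[:3,:3]
    return K,np.array(c["origin"]),R.from_rotvec(c["rotation"]).as_matrix()
def ray(C,u,v,z):
    K,o,M=C;d=M@np.array([(u-K[0,2])/K[0,0],-(v-K[1,2])/K[1,1],-1.])
    return o+d*(z-o[2])/d[2]
def proj(C,p):
    K,o,M=C;q=M.T@(np.array(p)-o);return np.array([K[0,2]+K[0,0]*q[0]/-q[2],K[1,2]+K[1,1]*q[1]/q[2]])
E
python3 - <<'E'
from h import *
im=cv2.imread("pics/top0.png");c=im[140:250,240:380];cv2.imwrite("pics/topz.png",cv2.resize(c,None,fx=5,fy=5,interpolation=cv2.INTER_CUBIC))
C=cam("top")
print(ray(C,305,195,.062),ray(C,296,168,.058),ray(C,252,208,.085),ray(C,352,178,.028))
E
```

```text
[ 0.53767335 -0.11607104  0.062     ] [ 0.62874324 -0.08945934  0.058     ] [0.49588841 0.05607256 0.085     ] [ 0.59717671 -0.27888215  0.028     ]
```

View pics/topz.png

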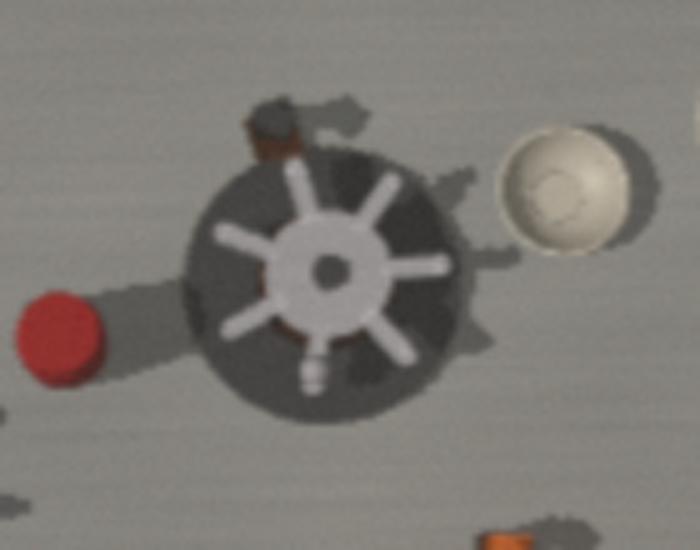

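```bash
cat >> h.py <<'E'
def row(p,yaw_deg,obs=None):
    """row values for TCP at p, pointing straight down, tool x at world yaw"""
    o=obs or r.get_obs();M=R.from_rotvec(o["orientation"])
    y=np.radians(yaw_deg);c,s=np.cos(y),np.sin(y)
    T=R.from_matrix(np.array([[c,s,0],[s,-c,0],[0,0,-1]]))
    w=(M.inv()*T).as_rotvec()/np.pi; d=M.inv().apply(np.array(p)-o["tcp_pos"])/.2
    return np.round(np.r_[w,d],4)
E
python3 - <<'E'
from h import *
print(row([.51,-.14,.26],114)); print(row([.36,-.40,.26],60))
E
```

```text
[-4.0000e-04 -4.0000e-04 -5.5420e-01  2.2992e+00 -2.0663e+00 -1.4480e-01]
[-5.0000e-04 -2.0000e-04 -2.5420e-01  1.2522e+00 -9.9100e-01 -1.4640e-01]
```

```bash
python3 -m jog '[0,0,-0.25,0.95,-0.85,-0.15,0,0,0,-0.25,0.95,-0.85,-0.15,0,0,0,-0.25,0.95,-0.85,-0.15,0,0,0,-0.25,0.95,-0.85,-0.15,0,0,0,-0.25,0.95,-0.85,-0.15,0,0,0,-0.25,0.95,-0.85,-0.15,0,0,0,-0.25,0.95,-0.85,-0.15,0]' 20; python3 - <<'E'
from h import *
print(row([.51,-.14,.26],114))
E
```

```text
clock: 0.8
tcp_pos: [0.3096, -0.4407, 0.2609]
orientation: [-2.727, -1.557, -0.001]
contact_force: [-0.2, -0.8, -0.1]
grip_width: -0.0003
[-1.0000e-04 -5.0000e-04 -3.0300e-01  1.8041e+00  9.9100e-02  6.6000e-03]
```

```bash
python3 -m jog '[0,0,-0.15,0.95,0.05,0,0,0,0,-0.15,0.95,0.05,0,0,0,0,-0.15,0.95,0.05,0,0,0,0,-0.15,0.95,0.05,0,0,0,0,-0.15,0.95,0.05,0,0,0,0,-0.15,0.95,0.05,0,0]'; python3 - <<'E'
from h import *
print(row([.51,-.14,.26],114))
E
```

```text
clock: 1.4
tcp_pos: [0.4143, -0.2832, 0.2607]
orientation: [-2.29, -2.148, -0.0]
contact_force: [0.2, -1.2, -0.3]
grip_width: 0.0001
[-3.000e-04 -5.000e-04 -1.536e-01  7.452e-01  4.318e-01  4.100e-03]
```

```bash
python3 -m jog '[0,0,-0.155,0.745,0.43,0,0,0,0,-0.155,0.745,0.43,0,0,0,0,-0.155,0.745,0.43,0,0,0,0,-0.155,0.745,0.43,0,0,0,0,-0.155,0.745,0.43,0,0,0,0,-0.155,0.745,0.43,0,0,0,0,-0.155,0.745,0.43,0,0]'; python3 - <<'E'
from h import *
o=r.get_obs();print(o["tcp_pos"],o["joints"])
f=r.grab_frame("wrist");cv2.imwrite("pics/w1.png",f[:,:,::-1])
C=cam("wrist",o);print(proj(C,[.538,-.116,.062]))
E
```

```text
clock: 2.1
tcp_pos: [0.5085, -0.1432, 0.2603]
orientation: [-1.712, -2.632, 0.001]
contact_force: [0.4, -0.5, -0.3]
grip_width: 0.0002
[ 0.50850596 -0.1431591   0.26034337] [ 0.64235304  0.25983523 -0.57412561  1.83813067  0.15764903  1.09144378
  0.42764823]
[321.77221745 162.41032973]
```

View pics/w1.png

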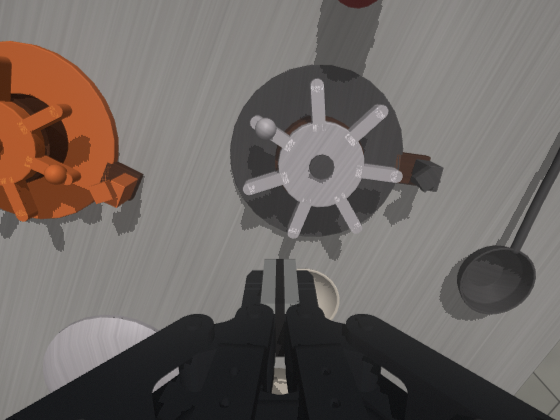

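The wrist view shows the wheel cap at about (321,166), the dome at about (265,128) and the pointer post at about (425,175). I'll fit the centre and angle from the tab ends.

```bash
python3 - <<'E'
from h import *
from scipy.optimize import least_squares
C=cam("wrist");im=cv2.imread("pics/w1.png");hsv=cv2.cvtColor(im,cv2.COLOR_BGR2HSV)
m=((hsv[...,2]>135)&(hsv[...,1]<40)).astype(np.uint8)
mm=np.zeros_like(m);cv2.circle(mm,(320,165),92,1,-1);m&=mm
n,l,st,ce=cv2.connectedComponentsWithStats(m);k=1+np.argmax(st[1:,4]);m=(l==k)
v,u=np.nonzero(m);P=np.array([ray(C,a,b,.062)[:2] for a,b in zip(u,v)])
c=np.array([.538,-.116])
for _ in range(10):
    d=P-c;rr=np.hypot(*d.T);th=np.arctan2(d[:,1],d[:,0])
    s=(rr>.05)&(rr<.083);ph=np.angle(np.exp(7j*th[s]).mean())/7
    tabs=ph+np.arange(7)*2*np.pi/7
    # end of each tab
    E=[]
    for t in tabs:
        q=d@np.array([np.cos(t),np.sin(t)]);w=d@np.array([-np.sin(t),np.cos(t)])
        g=(abs(w)<.01)&(q>.05);E.append([q[g].max() if g.any() else np.nan,np.median(w[g])])
    E=np.array(E)
    # shift c to equalise
    A=np.c_[np.cos(tabs),np.sin(tabs),np.ones(7)];x=np.linalg.lstsq(A,E[:,0],rcond=None)[0];c=c+x[:2]
print("c",c,"R",x[2],"tabs",np.sort(np.degrees(tabs)%360),"\n",E.round(4))
cap=ray(C,321,166,.067);print(cap)
D=ray(C,265,127,.067);print("dome",D,np.degrees(np.arctan2(*(D[:2]-c)[::-1])),np.hypot(*(D[:2]-c)))
Pp=ray(C,428,175,.058);print("ptr",Pp,np.degrees(np.arctan2(*(Pp[:2]-c)[::-1])),np.hypot(*(Pp[:2]-c)))
print(m.sum(), r.get_obs()["clock"])
# tcp pixel
print(proj(C,r.get_obs()["tcp_pos"]))
E
```

```text
c [ 0.55040779 -0.12196819] R 0.07802998026638665 tabs [ 17.7742181   69.20278953 120.63136095 172.05993238 223.48850381
 274.91707524 326.34564667] 
 [[ 0.0706  0.004 ]
 [ 0.078   0.0071]
 [ 0.0876  0.0055]
 [ 0.0664 -0.0027]
 [ 0.085  -0.008 ]
 [ 0.0738 -0.0087]
 [ 0.0848 -0.002 ]]
[ 0.53810389 -0.11836472  0.067     ]
dome [ 0.47527702 -0.10665269  0.067     ] 168.47805401548868 0.07667592659641043
ptr [ 0.63953657 -0.08498023  0.058     ] 22.538186981786136 0.09649895799751204
9079 2.15
[284.34605183 277.06769308]
```

The mask leaked and the per-tab offsets came out inconsistent, so I'll look closer and use the tip pixels directly.

```bash
python3 - <<'E'
from h import *
im=cv2.imread("pics/w1.png");cv2.imwrite("pics/w1z.png",cv2.resize(im[70:250,225:445],None,fx=3.3,fy=3.3,interpolation=cv2.INTER_CUBIC))
E
```

```text
(no output)
```

View pics/w1z.png

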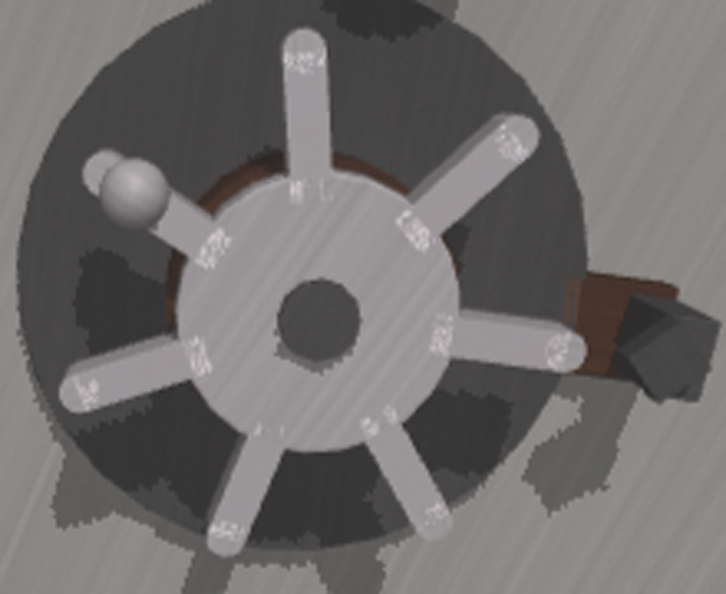

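```bash
python3 - <<'E'
from h import *
C=cam("wrist")
P=np.array([ray(C,225+a/3.3,70+b/3.3,.062)[:2] for a,b in [(304,50),(520,133),(567,352),(434,522),(226,537),(79,391),(103,172)]])
# complex similarity fit: clockwise in image order = clockwise from above?
z=P[:,0]+1j*P[:,1]
for s in(1,-1):
    A=np.c_[np.ones(7),np.exp(1j*s*np.arange(7)*2*np.pi/7)];x,res,*_=np.linalg.lstsq(A,z,rcond=None)
    print(s,x,abs(x[1]),np.degrees(np.angle(x[1])),np.abs(A@x-z).round(4))
h=ray(C,225+318/3.3,70+312/3.3,.062);print("hub",h)
T=cam("top");print("tops hub",ray(T,240+328/5,140+272/5,.062))
for s in [(629,353)]: print("post",ray(C,225+s[0]/3.3,70+s[1]/3.3,.058))
E
```

```text
1 [ 5.39512627e-01-1.18776114e-01j -1.15172486e-04+2.23073114e-06j] 0.00011519408725161283 178.8903990440547 [0.0739 0.0749 0.0742 0.0744 0.0741 0.0741 0.0744]
-1 [ 0.53951263-0.11877611j -0.03596714+0.06498309j] 0.07427272189071625 118.96385120418832 [0.0005 0.0006 0.0004 0.0003 0.0003 0.0003 0.0002]
hub [ 0.5387464  -0.11765192  0.062     ]
tops hub [ 0.53961002 -0.11808779  0.062     ]
post [ 0.62946266 -0.09163695  0.058     ]
```

```bash
python3 - <<'E'
from h import *
c=np.array([.5395,-.1187])
e=lambda a,z=.048:np.r_[c+.070*np.array([np.cos(np.radians(a)),np.sin(np.radians(a))]),z]
print(row(e(247.5,.1),114),row(e(247.5),114))
y=np.radians(114);X=np.array([np.cos(y),np.sin(y)]);Y=np.array([np.sin(y),-np.cos(y)])
for a in range(247,190,-3):
    d=(e(a)-e(247.5))[:2];print(a,(np.array([d@X,d@Y])/.2).round(3))
E
```

```text
[-5.000e-04 -4.000e-04 -2.000e-04 -1.948e-01 -6.230e-02  8.023e-01] [-5.0000e-04 -4.0000e-04 -2.0000e-04 -1.9510e-01 -6.1900e-02  1.0623e+00]
247 [ 0.002 -0.002]
244 [ 0.016 -0.014]
241 [ 0.03  -0.026]
238 [ 0.045 -0.036]
235 [ 0.061 -0.046]
232 [ 0.077 -0.055]
229 [ 0.093 -0.063]
226 [ 0.11  -0.071]
223 [ 0.127 -0.077]
220 [ 0.144 -0.083]
217 [ 0.162 -0.087]
214 [ 0.18  -0.091]
211 [ 0.198 -0.094]
208 [ 0.217 -0.095]
205 [ 0.235 -0.096]
202 [ 0.253 -0.096]
199 [ 0.271 -0.095]
196 [ 0.29  -0.093]
193 [ 0.308 -0.09 ]
```

```bash
python3 -m jog '[0,0,0,-0.195,-0.062,0.2,0,0,0,0,-0.195,-0.062,0.5,0,0,0,0,-0.195,-0.062,0.7,0,0,0,0,-0.195,-0.062,0.8,0,0,0,0,-0.195,-0.062,0.8,0,0,0,0,-0.195,-0.062,0.8,0]'; python3 - <<'E'
from h import *
o=r.get_obs();print(o["tcp_pos"]);c=np.array([.5395,-.1187])
a=np.radians(247.5);print(row(np.r_[c+.07*np.array([np.cos(a),np.sin(a)]),.048],114))
cv2.imwrite("pics/w2.png",r.grab_frame("wrist")[:,:,::-1])
E
```

```text
clock: 2.75
tcp_pos: [0.5127, -0.1844, 0.101]
orientation: [-1.713, -2.631, 0.002]
contact_force: [0.2, 0.2, 0.9]
grip_width: -0.0001
[ 0.51271861 -0.18440154  0.10104471]
[-0.0006 -0.0004 -0.0008  0.0044  0.0026  0.2652]
```

View pics/w2.png

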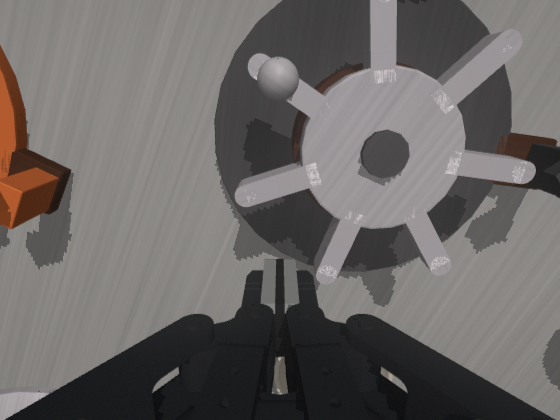

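Fingertip at about (280,262) is centred in the gap between the tabs ending at (245,195) and (328,275). Descending.

```bash
python3 -m jog '[0,0,0,0.004,0.003,0.1,0,0,0,0,0.004,0.003,0.2,0,0,0,0,0.004,0.003,0.265,0,0,0,0,0.004,0.003,0.265,0,0,0,0,0.004,0.003,0.265,0]'; python3 - <<'E'
from h import *
o=r.get_obs();c=np.array([.5395,-.1187]);d=o["tcp_pos"][:2]-c;print(np.hypot(*d),np.degrees(np.arctan2(d[1],d[0]))%360)
E
```

```text
clock: 3.3
tcp_pos: [0.5147, -0.1836, 0.0502]
orientation: [1.713, 2.631, 0.0]
contact_force: [0.2, -0.3, 0.1]
grip_width: 0.0
0.06951066425607082 249.11682463903918
```

```bash
python3 -m jog '[0,0,0,0.015,-0.014,0.01,0,0,0,0,0.03,-0.026,0.01,0,0,0,0,0.045,-0.038,0.01,0,0,0,0,0.06,-0.049,0.01,0,0,0,0,0.077,-0.06,0.01,0,0,0,0,0.094,-0.069,0.01,0,0,0,0,0.11,-0.076,0.01,0,0,0,0,0.127,-0.083,0.01,0]'; python3 - <<'E'
from h import *
o=r.get_obs();c=np.array([.5395,-.1187]);d=o["tcp_pos"][:2]-c;print(np.hypot(*d),np.degrees(np.arctan2(d[1],d[0]))%360)
cv2.imwrite("pics/w3.png",r.grab_frame("wrist")[:,:,::-1])
y=np.radians(114);X=np.array([np.cos(y),np.sin(y)]);Y=np.array([np.sin(y),-np.cos(y)])
for a in range(222,186,-3):
    t=np.radians(a);q=c+.07*np.array([np.cos(t),np.sin(t)])-o["tcp_pos"][:2];print(a,(np.array([q@X,q@Y])/.2).round(3))
E
```

```text
clock: 4.1
tcp_pos: [0.4889, -0.1669, 0.0481]
orientation: [1.713, 2.631, -0.0]
contact_force: [2.0, -0.4, 0.0]
grip_width: 0.0002
0.06989311545261938 223.632878192265
222 [ 0.009 -0.004]
219 [ 0.027 -0.009]
216 [ 0.045 -0.013]
213 [ 0.063 -0.017]
210 [ 0.081 -0.019]
207 [ 0.099 -0.02 ]
204 [ 0.117 -0.021]
201 [ 0.136 -0.02 ]
198 [ 0.154 -0.019]
195 [ 0.172 -0.017]
192 [ 0.19  -0.013]
189 [ 0.208 -0.009]
```

View pics/w3.png

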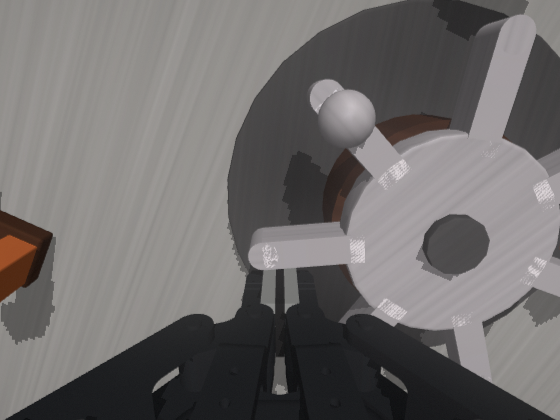

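The tab is being pushed at about 2 N and has turned roughly 12°. Its end is at about (265,250), touching the finger. Continuing past half a click.

```bash
python3 -m jog '[0,0,0,0.02,-0.007,0,0,0,0,0,0.04,-0.012,0,0,0,0,0,0.06,-0.016,0,0,0,0,0,0.08,-0.019,0,0,0,0,0,0.1,-0.02,0,0,0,0,0,0.12,-0.021,0,0,0,0,0,0.132,-0.02,0,0,0,0,0,0.132,-0.02,0,0,0,0,0,0.132,-0.02,0,0]'; python3 - <<'E'
from h import *
o=r.get_obs();c=np.array([.5395,-.1187]);d=o["tcp_pos"][:2]-c;print(np.hypot(*d),np.degrees(np.arctan2(d[1],d[0]))%360)
cv2.imwrite("pics/w4.png",r.grab_frame("wrist")[:,:,::-1])
E
```

```text
clock: 5.05
tcp_pos: [0.4739, -0.1439, 0.0479]
orientation: [1.713, 2.633, -0.001]
contact_force: [0.6, 0.7, 0.4]
grip_width: 0.0
0.07028977461599231 200.967766991866
```

View pics/w4.png

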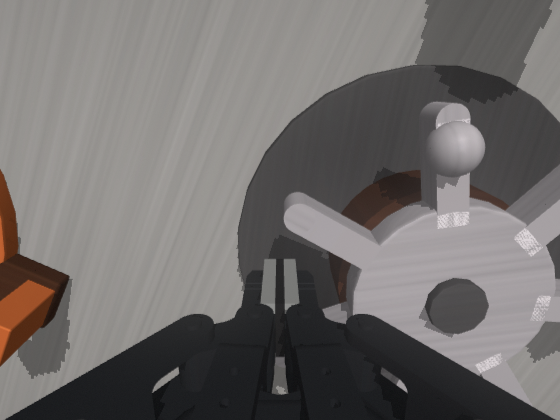

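Wheel snapped ahead; the pushed tab's end is at about (295,210), clear of the fingertip. Lift, return over the entry and check.

```bash
python3 -m jog '[0,0,0,0,0,-0.12,0,0,0,0,0,0,-0.27,0,0,0,0,0,0,-0.27,0,0,0,0,-0.12,0.05,-0.27,0,0,0,0,-0.265,0.1,-0.27,0,0,0,0,-0.265,0.1,-0.27,0,0,0,0,-0.265,0.1,-0.27,0]'; cat >> h.py <<'E'
c0=np.array([.5395,-.1187])
def e(a,z=.048,rad=.07): t=np.radians(a);return np.r_[c0+rad*np.array([np.cos(t),np.sin(t)]),z]
def pol(o):
    d=o["tcp_pos"][:2]-c0;return np.hypot(*d),np.degrees(np.arctan2(d[1],d[0]))%360
E
python3 - <<'E'
from h import *
o=r.get_obs();print(pol(o),row(e(248.5),114))
cv2.imwrite("pics/w5.png",r.grab_frame("wrist")[:,:,::-1])
C=cam("wrist",o)
for k in range(7): print(np.round(221.8-51.43*k),proj(C,e(221.8-51.43*k,.062,.074)).round())
E
```

```text
clock: 5.8
tcp_pos: [0.5133, -0.1846, 0.1012]
orientation: [-1.715, -2.632, 0.001]
contact_force: [0.2, 1.4, 1.0]
grip_width: 0.0003
(np.float64(0.07094362573609646), np.float64(248.34580748996336)) [-2.000e-04 -0.000e+00 -1.100e-03  2.600e-03  4.200e-03  2.661e-01]
222.0 [246. 194.]
170.0 [261.  64.]
119.0 [384. -16.]
68.0 [510.  40.]
16.0 [525. 170.]
-35.0 [441. 264.]
-87.0 [327. 273.]
```

View pics/w5.png

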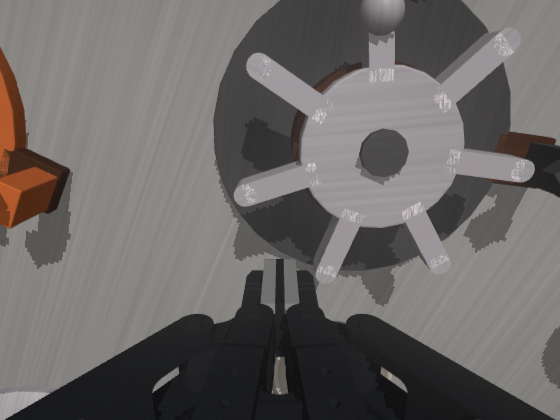

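One click done: the dome tab is now at about (383,12), all tabs match the predicted pixels, and the stand has not moved. Second click, same way.

```bash
python3 -m jog '[0,0,0,0.003,0.004,0.1,0,0,0,0,0.003,0.004,0.2,0,0,0,0,0.003,0.004,0.265,0,0,0,0,0.003,0.004,0.265,0,0,0,0,0.003,0.004,0.265,0]'; python3 -m jog '[0,0,0,0.015,-0.014,0.01,0,0,0,0,0.03,-0.026,0.01,0,0,0,0,0.045,-0.038,0.01,0,0,0,0,0.06,-0.049,0.01,0,0,0,0,0.077,-0.06,0.01,0,0,0,0,0.094,-0.069,0.01,0,0,0,0,0.11,-0.076,0.01,0,0,0,0,0.127,-0.083,0.01,0]'; python3 -c "
from h import *
o=r.get_obs();print(pol(o),row(e(201),114))"
```

```text
clock: 6.35
tcp_pos: [0.5132, -0.1826, 0.0484]
orientation: [-1.712, -2.632, 0.001]
contact_force: [-0.0, -0.1, 0.5]
grip_width: 0.0003
clock: 7.15
tcp_pos: [0.4872, -0.1659, 0.0464]
orientation: [-1.712, -2.632, 0.002]
contact_force: [1.9, -0.2, 0.4]
grip_width: -0.0002
(np.float64(0.0704316998038574), np.float64(222.09827822937996)) [-0.0006 -0.0003 -0.0005  0.1277 -0.015  -0.008 ]
```

```bash
python3 -m jog '[0,0,0,0.02,-0.006,-0.005,0,0,0,0,0.04,-0.011,-0.008,0,0,0,0,0.06,-0.014,-0.008,0,0,0,0,0.08,-0.016,-0.008,0,0,0,0,0.1,-0.016,-0.008,0,0,0,0,0.12,-0.016,-0.008,0,0,0,0,0.128,-0.015,-0.008,0,0,0,0,0.128,-0.015,-0.008,0,0,0,0,0.128,-0.015,-0.008,0]'; python3 -m jog '[0,0,0,0,0,-0.12,0,0,0,0,0,0,-0.27,0,0,0,0,0,0,-0.27,0,0,0,0,-0.12,0.05,-0.27,0,0,0,0,-0.265,0.1,-0.27,0,0,0,0,-0.265,0.1,-0.27,0,0,0,0,-0.265,0.1,-0.27,0]'; python3 - <<'E'
from h import *
o=r.get_obs();print(pol(o),row(e(248.5),114))
cv2.imwrite("pics/w6.png",r.grab_frame("wrist")[:,:,::-1])
C=cam("wrist",o)
for k in range(7): print(np.round(221.8-51.43*k),proj(C,e(221.8-51.43*k,.062,.074)).round())
E
```

```text
clock: 8.05
tcp_pos: [0.4742, -0.1438, 0.048]
orientation: [-1.712, -2.632, 0.002]
contact_force: [-0.5, -0.2, 0.7]
grip_width: 0.0
clock: 8.75
tcp_pos: [0.5137, -0.1845, 0.1012]
orientation: [-1.713, -2.63, 0.002]
contact_force: [-0.7, 0.7, 0.4]
grip_width: -0.0001
(np.float64(0.07066815255849643), np.float64(248.61063559195208)) [-0.0008 -0.0006 -0.0009  0.0024  0.0026  0.2658]
222.0 [245. 194.]
170.0 [260.  64.]
119.0 [383. -16.]
68.0 [510.  41.]
16.0 [525. 171.]
-35.0 [441. 265.]
-87.0 [326. 273.]
```

View pics/w6.png

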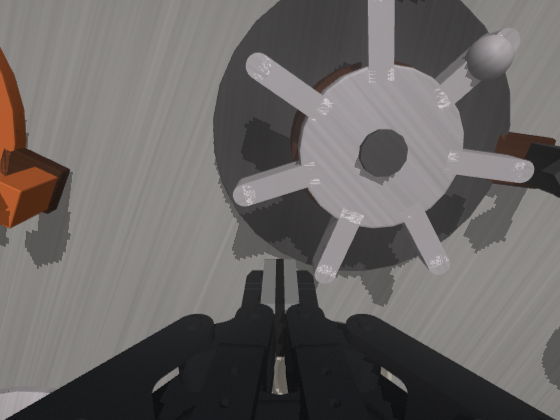

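Second click done: the dome is at about (490,58), one tab before the pointer. Third click.

```bash
python3 -m jog '[0,0,0,0.003,0.003,0.1,0,0,0,0,0.003,0.003,0.2,0,0,0,0,0.003,0.003,0.265,0,0,0,0,0.003,0.003,0.265,0,0,0,0,0.003,0.003,0.265,0]'; python3 -m jog '[0,0,0,0.015,-0.014,0.01,0,0,0,0,0.03,-0.026,0.01,0,0,0,0,0.045,-0.038,0.01,0,0,0,0,0.06,-0.049,0.01,0,0,0,0,0.077,-0.06,0.01,0,0,0,0,0.094,-0.069,0.01,0,0,0,0,0.11,-0.076,0.01,0,0,0,0,0.127,-0.083,0.01,0]'; python3 -c "
from h import *
o=r.get_obs();print(pol(o),row(e(201),114))"
```

```text
clock: 9.3
tcp_pos: [0.5133, -0.1825, 0.0484]
orientation: [-1.71, -2.631, 0.002]
contact_force: [0.1, -0.7, 0.3]
grip_width: -0.0
clock: 10.1
tcp_pos: [0.4873, -0.1658, 0.0464]
orientation: [-1.71, -2.63, 0.002]
contact_force: [1.1, -0.2, 1.1]
grip_width: 0.0001
(np.float64(0.07031697445681868), np.float64(222.10831500651622)) [-0.0011 -0.0008 -0.0004  0.1276 -0.0155 -0.0077]
```

Same state as before; finish the click, lift, and rise above the wheel.

```bash
python3 -m jog '[0,0,0,0.02,-0.006,-0.005,0,0,0,0,0.04,-0.011,-0.008,0,0,0,0,0.06,-0.014,-0.008,0,0,0,0,0.08,-0.016,-0.008,0,0,0,0,0.1,-0.016,-0.008,0,0,0,0,0.12,-0.016,-0.008,0,0,0,0,0.128,-0.015,-0.008,0,0,0,0,0.128,-0.015,-0.008,0,0,0,0,0.128,-0.015,-0.008,0]'; python3 -m jog '[0,0,0,0,0,-0.12,0,0,0,0,0,0,-0.35,0,0,0,0,0,0,-0.6,0,0,0,0,-0.2,0.05,-0.9,0,0,0,0,-0.35,0.1,-0.9,0,0,0,0,-0.35,0.1,-0.9,0,0,0,0,-0.35,0.1,-0.9,0,0,0,0,-0.35,0.1,-0.9,0,0,0,0,-0.35,0.1,-0.9,0]'; python3 - <<'E'
from h import *
o=r.get_obs()
cv2.imwrite("pics/w7.png",r.grab_frame("wrist")[:,:,::-1])
t=r.grab_frame("top")[:,:,::-1];cv2.imwrite("pics/top7.png",t)
a=cv2.imread("pics/top0.png");cv2.imwrite("pics/cmp.png",np.hstack([cv2.resize(x[100:260,220:390],None,fx=2.3,fy=2.3) for x in(a,t)]))
C=cam("wrist",o)
for k in range(7): print(np.round(221.8-51.43*k),proj(C,e(221.8-51.43*k,.062,.074)).round())
print("dome",proj(C,e(16.1,.072,.064)))
E
```

```text
clock: 11.0
tcp_pos: [0.4743, -0.1437, 0.0481]
orientation: [-1.71, -2.63, 0.002]
contact_force: [-0.4, -0.1, 0.4]
grip_width: -0.0006
clock: 11.9
tcp_pos: [0.5207, -0.1986, 0.2268]
orientation: [-1.707, -2.63, 0.003]
contact_force: [0.2, 0.2, 0.0]
grip_width: 0.0003
222.0 [258. 135.]
170.0 [268.  54.]
119.0 [340.   8.]
68.0 [416.  40.]
16.0 [431. 121.]
-35.0 [382. 183.]
-87.0 [309. 189.]
dome [423.65712311 119.86623718]
```

View pics/w7.png

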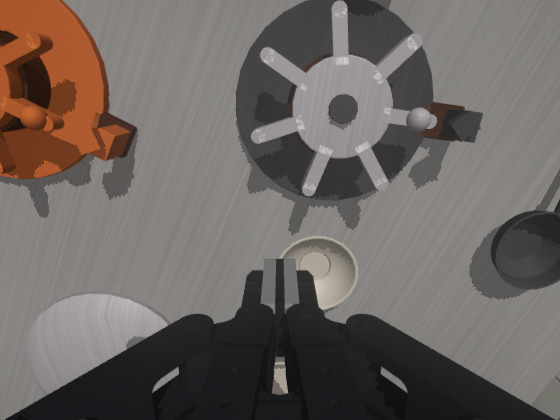

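View pics/cmp.png

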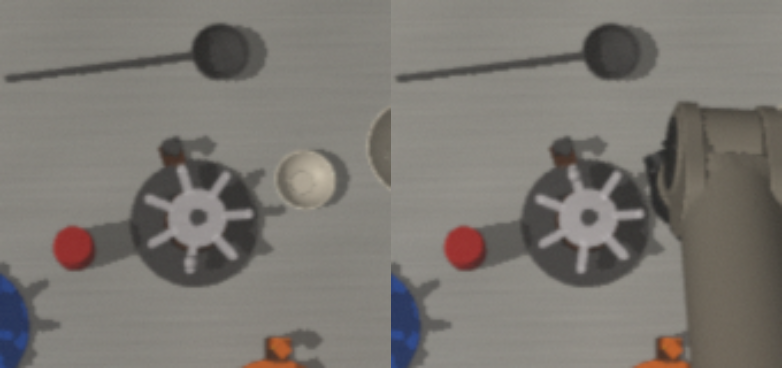

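The dome at about (419,119) is in line with the pointer post at (455,122). All tabs are on their detent positions, and the stand and the tin match the first picture. The gripper is about 0.15 m above the wheel.

```bash
python3 -c "
from h import *
o=r.get_obs();print(o['clock'],abs(o['qvel']).max(),o['contact_force']);print(r.hand_in())"
```

```text
12.0 0.008939411683791478 [ 0.11241147  0.02465117 -0.10338114]
the job is handed in; nothing more can be done
None
```

I turned the weekday wheel exactly three clicks clockwise, one at a time. The dome tab now sits clicked in at the pointer, and I handed the job in at 12.0 s. For each click I pushed a tab with the closed fingertips, at about 1–2 N in the readings at mid-push, then lifted off. A picture after each click showed the wheel at rest in its detent.

**Last checks:**
- **Wheel:** in the final wrist picture the tabs lie within a few pixels of where the fit predicts them. The dome is in line with the pointer.
- **Surroundings:** the stand, spice tin and ladle match the first picture. In the final top view the arm hid the soup bowl and the sauce dish. The sauce dish does show undisturbed in the wrist picture. I did not look at the bowl, colander or pot lid again one by one, but the arm never went low near them.
- **Robot:** the contact force was about zero and the gripper was about 0.15 m above the wheel's height, off to its side.

**One disagreement:** my first automatic fit of the wheel's centre was bad because the colour mask leaked. I replaced it with a fit to the tab ends in the picture, which agreed to within 0.6 mm and matched the top camera.

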